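# Hold a cross rod through two stand clamps

### The arm

A 6-joint arm with a two-finger parallel gripper is mounted at the origin on the work surface. World frame = base frame: x ahead of the robot, y to its left, z up, the work surface at z = 0. Lengths are in m, angles in rad, forces in N, time in s.
With the tool pointing down it reaches from about 0.35 to 0.85 m from the base axis. Payload 8.1 kg.
Tool frame: the origin (TCP) lies at the very end of the fingers, on their centre line; the grasp point (between the pads) lies 19 mm behind it; x points along the fingers, y is the direction in which the jaws open and shut, and the axes are right-handed (so a half turn about x gives the same grasp; the last joint's range is limited). The gripper opens to 93 mm and grips with 3 to 60 N. Pads are 15 mm wide; open, the fingers measure 128 mm over their backs; the gripper's body (75 mm by 188 mm) begins 65 mm behind the grasp point.
Start: joints at [1.185, 0.13, 1.488, -0, 1.523, -0.085], TCP at [0.178, 0.573, 0.179] pointing down, gripper open.
Joint ranges: [-2.96, 2.96], [-0.89, 2.26], [0.02, 2.5], [-1.34, 4.48], [0, 2.73], [-2.66, 2.66]. Speed limits (rad/s): [2.39, 2.39, 2.79, 3.14, 3.14, 3.14].

### API

Orientations are given as a rotation vector (axis times angle).
In Python, from plant import * gives the robot as it stands. The module is installed in compiled form; this text tells all that it offers.
- The arm moves only by the tool apply_moves, never from a script. Its argument "series" is a list of rows, each an object with "jaw": the gripper's target within -1 to 1 (shut at 1, half-way at 0, fully open at -1); "linear": the shift along the tool's x, y, z normalised to -1 to 1, where 1 is 0.6 m, a list of three; "roll": the turn about the tool's x normalised to -1 to 1, where 1 is 30 degrees. A call has 1 to 20 rows; each row is the pose to reach, as a shift and turn from the pose measured when the call began, along the tool's axes at that moment; what a row does not reach only later rows make up. A row lasts 1/8 s, in which the tool goes at most 62.5 mm and 10.7 degrees, less where a joint would pass 70% of its speed; a pose out of reach is approached as far as the arm can. A call with a number of a shift or a turn outside -1 to 1 is refused whole. A call with a gripper value outside its range is refused whole. The fingers move at their own pace and stop on an object; "force" is the grip in N (left out, the last holds). Time passes only in rows, so rows that repeat a pose let the fingers close. It gives the time, the measured TCP pose, the force and the opening at its end, in the units of the state.
- read_state(): the state, without advancing time (a new reading comes with each control period).
- read_camera(name): name is "scene" or "top" or "wrist"; returns a dict with "pixels" (384x512x3 uint8, blue, green, red), "intrinsics" (3x3 intrinsics, pixels), "rvec" (rotation vector, rad) and "tvec" (3), from world to camera coordinates, as OpenCV has them; the wrist camera has in their place "tool_from_camera" (4x4, takes a point from camera to tool coordinates, whose origin is the TCP and whose axes are the tool frame's). Camera axes: x right, y down, z forward; pixel columns grow to the right and rows downward; lengths in m; the calibration is good to about 2 mm. A picture is of the moment at which its call begins: read the wrist's pose just before it. There is no depth.
- close_job(): hands the job in, once; it reports no verdict.
The state is a dict: "t": time; "q": joint angles; "dq": joint speeds; "joint_torque": joint torques, N m; "tool_pos": TCP position; "orientation": TCP orientation; "force": force on the tool from outside, world axes, zero at the start; "wrist_torque": the same for the moment, N m; "opening": finger opening in m.
Only numpy, scipy, OpenCV 4.12 (cv2) and the standard library are available. Lean on these libraries where they do the work, as an engineer would, in place of code of your own. Each camera call takes 0.05 s, during which the arm holds its last target. There are 200 camera calls.

### The job

Take the longer, thicker metal rod out of the white rest and thread it endwise through the hole of one stand's clamp and then on through the hole of the other, until its leading end sticks out at least 1 cm beyond the second clamp. Finish while still holding the rod there in the gripper, spanning both stands and not forced hard against the clamps, so that a colleague can tighten the screws: do not let go. Leave the thin rod and the other things on the bench where they are.

Things in the scene. Friction and masses are not known exactly. Their poses are not given: they have to be found in the camera images.
- rod: The cross rod: straight round aluminium bar, 12 mm diameter, 360 mm long, 0.08 to 0.13 kg, the last 6 mm of each end tapering to 6 mm; both ends alike. Origin at its middle on its axis, x along it. Starts level, axis 53 mm above the bench, in one of the rest's two pairs of notches (which pair varies); it can be gripped from above anywhere between the notches.
- thin_rod: Bystander: thin aluminium rod, 8 mm diameter, 260 mm long, lying in the other pair of notches of the rest. Origin at its middle, x along it.
- rest: White plastic rod rest, fixed: base plate 226 x 130 x 6 mm with two cross cheeks 12 mm thick at x = -100 and +100 mm, each with open V notches at y = -40 and +40 mm, notch tips up to 61 mm above the bench; rods lie along its x axis and lift straight up out of it. Origin under its centre, on the bench.
- bore_a (a point): Centre of the hole in the left stand's clamp (nearer the rest), 110 mm above the bench. The round hole, 17 mm diameter, 20 mm long, runs right through along this frame's y axis, level; 3 mm chamfer at its +y mouth. The clamp is a grey block 36 mm wide (x) and high, 20 mm long (y), with a thumb screw on top reaching 39 mm above the hole's centre.
- bore_b (a point): The same point and axes on an identical second stand, 90 to 130 mm from bore_a towards its -y; the two holes are in line, same axis, same height. The rod has 2.5 mm of play all round in each hole.
- dish: Bystander: flat round glass dish, 90 mm across, 18 mm high, on the robot's side of the stands. Origin under its centre.
- beaker: Bystander: glass beaker, 64 mm across, 75 mm high, on the far side of the stands. Origin under its centre.
- flask: Bystander: long-necked glass flask, 68 mm across, 150 mm high, standing at the far side. Origin under its centre.
- jar: Bystander: amber jar, 48 mm across, 65 mm high, standing at the far left. Origin under its centre.
- spare_clamp: Bystander: spare grey clamp head lying on the bench between the robot and the rest, 36 mm wide, 20 mm high, about 98 mm long over its screw. Origin under the middle of its hole.
- spatula: Bystander: 180 mm spatula lying on the bench on the right. Origin on its underside.
- slide_box: Bystander: flat grey plastic box 85 x 85 x 30 mm on the right. Origin under its centre.
- stand_a: The left stand, fixed. Origin on the bench 110 mm straight below bore_a, same axes. Foot plate x = -51 to +74 mm, y = -28 to +28 mm, 12 mm high. Vertical steel post, 12 mm thick, at x = +42 mm, 194 mm high; the clamp reaches past it, ending in a screw at x = +80 mm.
- stand_b: The right stand, fixed. Origin on the bench 110 mm straight below bore_b, same axes. Foot plate x = -51 to +74 mm, y = -28 to +28 mm, 12 mm high. Vertical steel post, 12 mm thick, at x = +42 mm, 194 mm high; the clamp reaches past it, ending in a screw at x = +80 mm.
Not all that is in view belongs to the job. What is shaped like the stand_a but red is not meant.

How it is judged:
On the way, in this order (a step that is already met when the one before it is completed fails the run):
1. the rod is through one clamp's hole, held by the gripper (((x of bore_a in the frame of rod between -0.16 and 0.16 m and y of bore_a in the frame of rod between -0.004 and 0.004 m and z of bore_a in the frame of rod between -0.004 and 0.004 m) or (x of bore_b in the frame of rod between -0.16 and 0.16 m and y of bore_b in the frame of rod between -0.004 and 0.004 m and z of bore_b in the frame of rod between -0.004 and 0.004 m)) and contact force between rod and the fingers above 2 N), for 0.1 s.
2. the rod is through both holes, held by the gripper (x of bore_a in the frame of rod between -0.16 and 0.16 m and y of bore_a in the frame of rod between -0.004 and 0.004 m and z of bore_a in the frame of rod between -0.004 and 0.004 m and x of bore_b in the frame of rod between -0.16 and 0.16 m and y of bore_b in the frame of rod between -0.004 and 0.004 m and z of bore_b in the frame of rod between -0.004 and 0.004 m and contact force between rod and the fingers above 2 N), for 0.2 s.
At the end, for the whole second after the job is handed in: each hole's centre lies within 4 mm of the rod's axis and 20 mm or more from either rod end (so it sticks out 10 mm); the fingers grip the rod (over 2 N); it presses on each stand with under 15 N, does not touch the rest and is still (under 20 mm/s) (all of step 2 and contact force between rod and stand_a below 15 N and contact force between rod and stand_b below 15 N and contact force between rod and rest below 0.3 N and linear speed of rod below 0.02 m/s); the arm keeps its last pose, push and grip.
It fails at once if the thin rod or another bystander is moved more than 30 mm (distance of any of thin_rod, dish, beaker, flask, jar, spare_clamp, spatula, slide_box from where it was at the start of the episode above 0.03 m).
It also fails if it takes over 45 s, if anything falls off the work surface, if the arm or the gripper's body presses on something with over 40 N, if the wrist force passes 120 N, or if a joint passes its speed limit or range.

## Working session

There is one attempt and no reset: what is moved stays moved. The work goes in short steps, Python scripts to look and compute and a tool call to move; the robot and the scene stay as the last step left them, time stands still between calls to the robot, and variables do not carry over. Pictures are saved under pics/ and viewed, about 8 in all and at most 12, crops included, and the job is handed in when it is done.

Besides the shell and the picture viewer there is one more tool, called after "Request:" by a JSON object that holds its "fn" and its "kwargs". apply_moves: Moves the arm, as the interface text tells. Its arguments: {"type":"object","properties":{"series":{"type":"array"},"force":{"type":"number"}},"required":["series"]}

```bash
mkdir -p pics; python3 - <<'E'
from plant import *
import cv2,numpy as np
s=read_state();print({k:np.round(v,4).tolist() for k,v in s.items()})
for n in("scene","top"):
    c=read_camera(n);cv2.imwrite(f"pics/{n}0.png",c["pixels"]);np.savez(f"{n}0.npz",**c)
    print(n,c["intrinsics"].tolist(),c["rvec"],c["tvec"])
c=read_camera("wrist");print(c["tool_from_camera"],c["intrinsics"])
E
```

```text
{'t': 0.0, 'q': [1.1846, 0.1312, 1.4893, 0.0, 1.523, -0.0854], 'dq': [-0.0006, -0.0013, -0.0016, -0.0004, -0.0008, -0.0], 'joint_torque': [0.001, -55.9834, -49.1773, 0.0767, 0.035, -0.0002], 'tool_pos': [0.1775, 0.5725, 0.1778], 'orientation': [0.2347, 1.5583, -0.2375], 'force': [0.2379, 0.005, 0.3695], 'wrist_torque': [0.0056, 0.0325, 0.0237], 'opening': 0.0926}
scene [[400.5886188775927, 0.0, 253.4347303087689], [0.0, 400.5886188775927, 194.1465139565884], [0.0, 0.0, 1.0]] [ 1.57479448  2.03590731 -0.78767664] [ 0.14950523 -0.31735567  1.42504585]
top [[368.85407476685987, 0.0, 256.62033372331], [0.0, 368.85407476685987, 190.71056977984847], [0.0, 0.0, 1.0]] [ 2.13092821 -2.08220292  0.23617069] [-0.01149939  0.51161315  1.13692712]
[[ 5.76073493e-04 -2.37401034e-01  9.71411559e-01 -2.05832139e-01]
 [ 9.99999795e-01 -1.36345142e-04 -6.26348170e-04 -2.71875356e-04]
 [ 2.81142950e-04  9.71411720e-01  2.37400907e-01 -6.52443743e-02]
 [ 0.00000000e+00  0.00000000e+00  0.00000000e+00  1.00000000e+00]] [[302.00840885   0.         251.83396836]
 [  0.         302.00840885 189.67804025]
 [  0.           0.           1.        ]]
```

View pics/scene0.png

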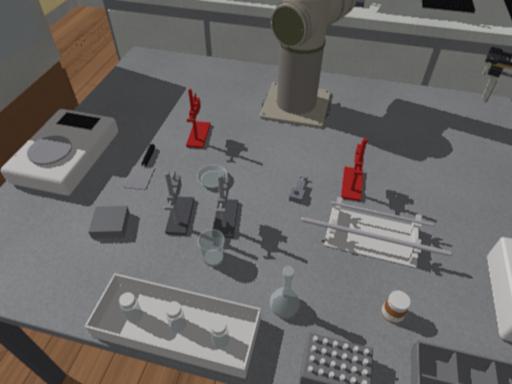

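View pics/top0.png

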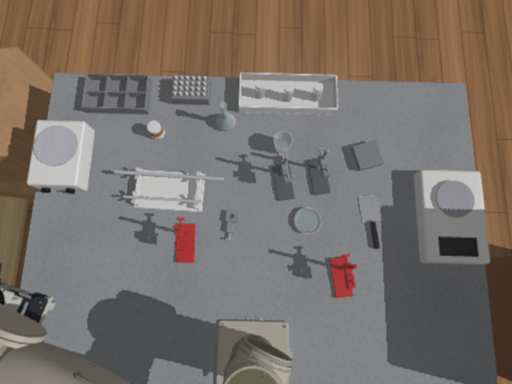

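```bash
python3 - <<'E'
import cv2,numpy as np
s=cv2.imread("pics/scene0.png");t=cv2.imread("pics/top0.png")
r=lambda i,x0,y0,w,h,f:cv2.resize(i[y0:y0+h,x0:x0+w],None,fx=f,fy=f,interpolation=cv2.INTER_CUBIC)
a=np.hstack([r(t,250,120,100,75,4),r(s,150,150,100,75,4)])
b=np.hstack([r(t,105,160,130,65,3),r(s,295,190,136,65,3)])
b=cv2.copyMakeBorder(b,0,0,0,max(0,800-b.shape[1]),cv2.BORDER_CONSTANT)[:,:800]
cv2.imwrite("pics/c1.png",np.vstack([a,b]))
E
```

```text
(no output)
```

View pics/c1.png

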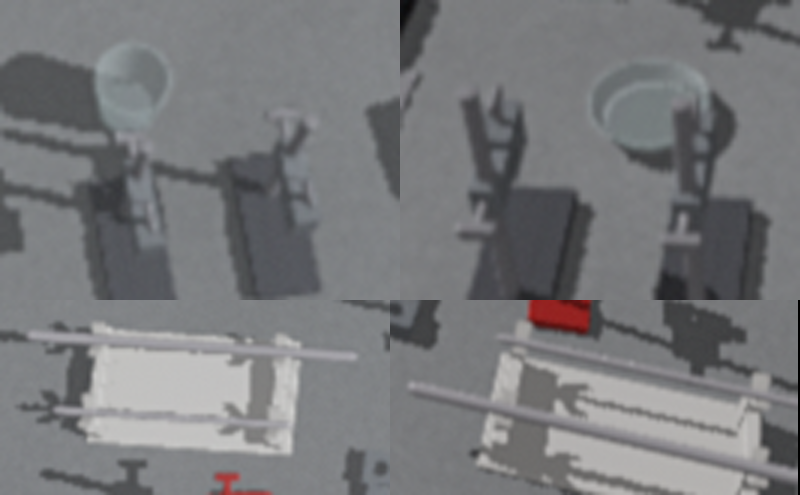

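```bash
cat > h.py <<'E'
import numpy as np,cv2
from scipy.spatial.transform import Rotation as R
def ray_cam(c,uv):
    Rm=cv2.Rodrigues(np.array(c["rvec"]))[0];t=np.array(c["tvec"]).ravel()
    d=np.linalg.inv(c["intrinsics"])@[uv[0],uv[1],1]
    return -Rm.T@t,Rm.T@d
def ray_wrist(c,s,uv):
    T=np.array(c["tool_from_camera"]);W=R.from_rotvec(s["orientation"]).as_matrix()
    d=np.linalg.inv(c["intrinsics"])@[uv[0],uv[1],1]
    return W@T[:3,3]+s["tool_pos"],W@T[:3,:3]@d
def atz(r,z): return r[0]+r[1]*(z-r[0][2])/r[1][2]
def tri(r1,r2):
    A=np.stack([r1[1],-r2[1]],1);k=np.linalg.lstsq(A,r2[0]-r1[0],rcond=None)[0]
    p=r1[0]+k[0]*r1[1];q=r2[0]+k[1]*r2[1];return (p+q)/2,np.linalg.norm(p-q)
def proj_wrist(c,s,P):
    T=np.array(c["tool_from_camera"]);W=R.from_rotvec(s["orientation"]).as_matrix()
    p=(np.atleast_2d(P)-s["tool_pos"])@W; p=(p-T[:3,3])@T[:3,:3]
    p=p@np.array(c["intrinsics"]).T; return p[:,:2]/p[:,2:]
E
python3 - <<'E'
from h import *
t=dict(np.load("top0.npz"));s=dict(np.load("scene0.npz"))
T=lambda u,v:ray_cam(t,(u,v));S=lambda u,v:ray_cam(s,(u,v))
p=lambda *a:print(*[np.round(x,3) for x in a])
a=atz(T(115,172),.053);b=atz(T(224,178.7),.053);p(a,b,np.linalg.norm(a-b),np.degrees(np.arctan2(*(b-a)[:2])))
a=atz(S(301.5,219),.053);b=atz(S(448,251),.053);p(a,b)
# foot right corners, top (z=.012): stand b
p(atz(T(250+228/4,120+165/4),.012),atz(T(250+243/4,120+297/4),.012),atz(T(250+320/4,120+288/4),.012))
p(atz(T(250+82/4,120+190/4),.012),atz(T(250+105/4,120+312/4),.012),atz(T(250+172/4,120+312/4),.012))
# far screw T bar tips: top a(130,140) b(290,118)
p(tri(T(250+132/4,120+142/4),S(150+(680-400)/4,150+238/4)),tri(T(250+290/4,120+120/4),S(150+(475-400)/4,150+230/4)))
print(R.from_rotvec([0.2347,1.5583,-0.2375]).as_matrix().round(3))
E
```

```text
[0.564 0.465 0.053] [0.55  0.108 0.053] 0.358 -177.747
[0.553 0.113 0.053] [0.561 0.463 0.053]
[ 0.629 -0.17   0.012] [ 0.514 -0.182  0.012] [ 0.523 -0.246  0.012]
[ 0.604 -0.045  0.012] [ 0.498 -0.066  0.012] [ 0.5   -0.122  0.012]Traceback (most recent call last):
  File "<stdin>", line 11, in <module>
  File "<stdin>", line 4, in <lambda>
    return _wrapfunc(a, 'round', decimals=decimals, out=out)
    return _wrapit(obj, method, *args, **kwds)
    conv = _array_converter(obj)
ValueError: setting an array element with a sequence. The requested array has an inhomogeneous shape after 1 dimensions. The detected shape was (2,) + inhomogeneous part.
```

Request:
{"fn": "apply_moves", "kwargs": {"series": [{"jaw": -1,"linear": [-0.15,-0.08,0.1],"roll": 0.2},{"jaw": -1,"linear": [-0.3,-0.61,0.75],"roll": 1},{"jaw": -1,"linear": [-0.3,-0.61,0.75],"roll": 1},{"jaw": -1,"linear": [-0.3,-0.61,0.75],"roll": 1},{"jaw": -1,"linear": [-0.3,-0.61,0.75],"roll": 1},{"jaw": -1,"linear": [-0.3,-0.61,0.75],"roll": 1},{"jaw": -1,"linear": [-0.3,-0.61,0.75],"roll": 1},{"jaw": -1,"linear": [-0.3,-0.61,0.75],"roll": 1},{"jaw": -1,"linear": [-0.3,-0.61,0.75],"roll": 1},{"jaw": -1,"linear": [-0.3,-0.61,0.75],"roll": 1},{"jaw": -1,"linear": [-0.3,-0.61,0.75],"roll": 1},{"jaw": -1,"linear": [-0.3,-0.61,0.75],"roll": 1},{"jaw": -1,"linear": [-0.3,-0.61,0.75],"roll": 1},{"jaw": -1,"linear": [-0.3,-0.61,0.75],"roll": 1},{"jaw": -1,"linear": [-0.3,-0.61,0.75],"roll": 1},{"jaw": -1,"linear": [-0.3,-0.61,0.75],"roll": 1},{"jaw": -1,"linear": [-0.3,-0.61,0.75],"roll": 1}]}}

```text
t: 2.28
tool_pos: [0.499, 0.0901, 0.3585]
orientation: [0.643, 1.473, -0.645]
force: [0.6, 0.8, -0.2]
opening: 0.093
```

Request:
{"fn": "apply_moves", "kwargs": {"series": [{"jaw": -1,"linear": [0,0,0],"roll": 0.33},{"jaw": -1,"linear": [0,0,0],"roll": 0.67},{"jaw": -1,"linear": [0,0,0],"roll": 1},{"jaw": -1,"linear": [0,0,0],"roll": 1},{"jaw": -1,"linear": [0,0,0],"roll": 1}]}}

```text
t: 2.9
tool_pos: [0.499, 0.0901, 0.3585]
orientation: [1.039, 1.308, -1.041]
force: [-0.3, 0.6, 0.0]
opening: 0.0926
```

```bash
python3 - <<'E'
from h import *
from plant import *
s=read_state();c=read_camera("wrist");cv2.imwrite("pics/w1.png",c["pixels"]);np.savez("w1.npz",**c,tool_pos=s["tool_pos"],orientation=s["orientation"])
print(s["t"],s["tool_pos"],R.from_rotvec(s["orientation"]).as_matrix().round(3),np.round(s["q"],3))
cv2.imwrite("pics/w1b.png",cv2.resize(c["pixels"],None,fx=1.5,fy=1.5,interpolation=cv2.INTER_CUBIC))
E
```

```text
2.9 [0.49896672 0.09005793 0.3585229 ] [[-0.     0.974  0.225]
 [-0.001  0.225 -0.974]
 [-1.    -0.001  0.001]] [ 7.800e-02 -1.210e-01  1.416e+00 -1.000e-03  1.847e+00 -1.490e-01]
```

View pics/w1b.png

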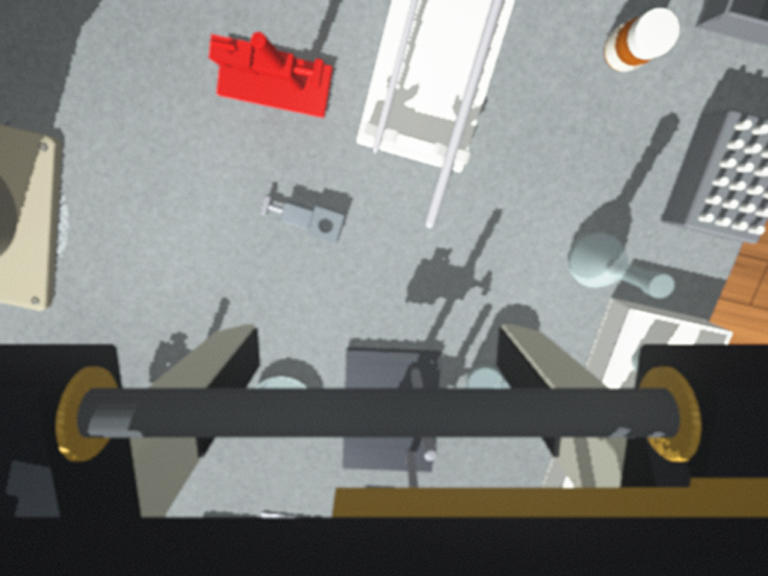

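Request:
{"fn": "apply_moves", "kwargs": {"series": [{"jaw": -1,"linear": [0.02,0,0.1],"roll": 0},{"jaw": -1,"linear": [0.05,0,0.58],"roll": -0.15},{"jaw": -1,"linear": [0.05,0,0.58],"roll": -0.15},{"jaw": -1,"linear": [0.05,0,0.58],"roll": -0.15},{"jaw": -1,"linear": [0.05,0,0.58],"roll": -0.15},{"jaw": -1,"linear": [0.05,0,0.58],"roll": -0.15},{"jaw": -1,"linear": [0.05,0,0.58],"roll": -0.15},{"jaw": -1,"linear": [0.05,0,0.58],"roll": -0.15},{"jaw": -1,"linear": [0.05,0,0.58],"roll": -0.15},{"jaw": -1,"linear": [0.05,0,0.58],"roll": -0.15}]}}

```text
t: 4.2
tool_pos: [0.5772, -0.248, 0.3296]
orientation: [0.979, 1.337, -0.981]
force: [-0.1, -0.2, -0.7]
opening: 0.0932
```

```bash
cat >> h.py <<'E'
def snap(n):
    from plant import read_state,read_camera
    s=read_state();c=read_camera("wrist");np.savez(n+".npz",**c,tool_pos=s["tool_pos"],orientation=s["orientation"])
    print(s["t"],s["tool_pos"],R.from_rotvec(s["orientation"]).as_matrix().round(3).tolist())
    cv2.imwrite(f"pics/{n}.png",cv2.resize(c["pixels"],None,fx=1.5,fy=1.5,interpolation=cv2.INTER_CUBIC))
E
python3 -c "
from h import *
snap('w2')"
```

```text
4.2 [ 0.57723588 -0.24798833  0.32962608] [[0.0, 0.953, 0.302], [-0.002, 0.302, -0.953], [-1.0, -0.0, 0.002]]
```

View pics/w2.png

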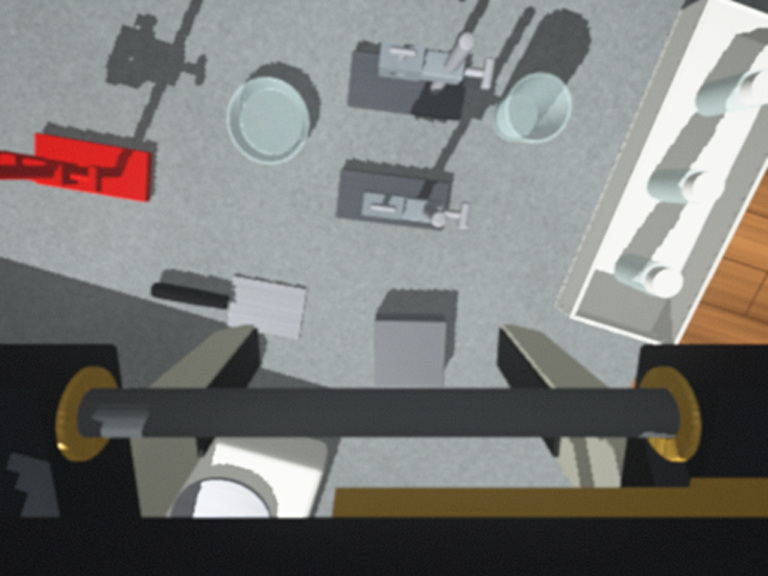

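```bash
python3 - <<'E'
import cv2,numpy as np
i=np.load("w2.npz")["pixels"][20:165,215:340]
cv2.imwrite("pics/c2.png",cv2.resize(i,None,fx=4,fy=4,interpolation=cv2.INTER_CUBIC))
E
```

```text
(no output)
```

View pics/c2.png

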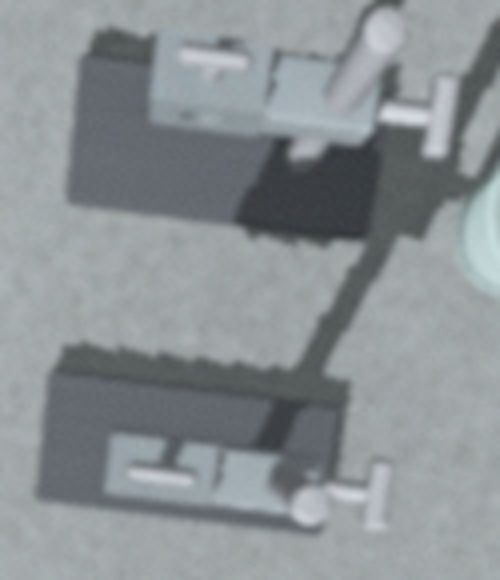

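```bash
cat > fit.py <<'E'
from h import *
from scipy.optimize import least_squares
c=dict(np.load("w2.npz"));s=c
L=lambda x,y,z:(x/1e3,y/1e3,z/1e3)
A={L(-51,28,12):(83,50),L(-51,-28,12):(70,200),L(-18,10,128):(157,35),L(-18,-10,128):(150,103),L(18,10,128):(272,45),L(18,-10,128):(266,112),L(42,0,194):(383,30)}
B={L(-51,28,12):(52,372),L(-51,-28,12):(38,495),L(74,28,12):(348,408),L(74,-28,12):(324,528),L(-18,10,128):(110,433),L(-18,-10,128):(105,494),L(18,10,128):(218,443),L(18,-10,128):(215,501),L(42,0,194):(310,507)}
def pts(p,D,off):
    q=np.array(list(D))+[0,-off,0]; cs,sn=np.cos(p[2]),np.sin(p[2])
    return np.c_[p[0]+cs*q[:,0]-sn*q[:,1],p[1]+sn*q[:,0]+cs*q[:,1],q[:,2]]
px=lambda D:np.array([[215+(u+.5)/4-.5,20+(v+.5)/4-.5] for u,v in D.values()])
def res(p): return np.r_[proj_wrist(c,s,pts(p,A,0))-px(A),proj_wrist(c,s,pts(p,B,p[3]))-px(B)].ravel()
r=least_squares(res,[.56,-.09,.15,.12],loss='soft_l1')
J=r.jac;cov=np.linalg.inv(J.T@J)*np.mean(r.fun**2)
print(r.x,np.degrees(r.x[2]),np.sqrt(np.diag(cov)));print(r.fun.reshape(-1,2).round(1).tolist())
p=r.x;b=p[:2]+p[3]*np.array([np.sin(p[2]),-np.cos(p[2])]);print("bore_b",b)
# rod from w1
t=dict(np.load("top0.npz"))
for n,z in(("a",.11),("b",.11)):pass
w=dict(np.load("w1.npz"));print("rod tip w1",atz(ray_wrist(w,w,((431.+.5)/1.5-.5,226/1.5-.5)),.053), "rod mid pt",atz(ray_wrist(w,w,(497/1.5-.5,0)),.053))
# check with top camera
from itertools import product
P=np.r_[pts(p,A,0),pts(p,B,p[3])]
uv=cv2.projectPoints(P,t["rvec"],t["tvec"],t["intrinsics"],None)[0][:,0]
print(((uv-[250,120])*4).round().tolist())
E
python3 fit.py
```

```text
[ 0.5477699  -0.09140958  0.18655861  0.12172056] 10.689021006408932 [0.00048487 0.0004812  0.00529983 0.00075729]
[[-1.1, 0.5], [-1.5, 0.5], [0.2, -1.3], [-0.0, -0.7], [0.5, 0.0], [-0.3, 0.8], [0.9, 0.1], [-1.0, -1.1], [-0.8, 1.5], [-1.4, -0.9], [-0.5, 2.0], [0.8, -0.3], [0.4, -0.4], [0.8, 0.5], [-0.5, 1.1], [1.1, -0.9]]
bore_b [ 0.57034642 -0.21101809]
rod tip w1 [0.55476456 0.11127083 0.053     ] rod mid pt [0.56199458 0.34504355 0.053     ]
[[114.0, 319.0], [180.0, 308.0], [139.0, 244.0], [165.0, 240.0], [131.0, 199.0], [156.0, 195.0], [145.0, 141.0], [257.0, 296.0], [322.0, 285.0], [228.0, 155.0], [292.0, 145.0], [295.0, 219.0], [321.0, 215.0], [286.0, 175.0], [311.0, 171.0], [308.0, 115.0]]
```

Request:
{"fn": "apply_moves", "kwargs": {"series": [{"jaw": -1,"linear": [0.05,0.012,-0.098],"roll": 0.1},{"jaw": -1,"linear": [0.1,0.012,-0.098],"roll": 0.23},{"jaw": -1,"linear": [0.1,0.012,-0.098],"roll": 0.23},{"jaw": -1,"linear": [0.1,0.012,-0.098],"roll": 0.23},{"jaw": -1,"linear": [0.1,0.012,-0.098],"roll": 0.23}]}}

```text
t: 4.88
tool_pos: [0.5672, -0.1909, 0.2715]
orientation: [1.07, 1.287, -1.071]
force: [-0.5, 1.1, -0.5]
opening: 0.0931
```

```bash
python3 -c "
from h import *
snap('w3')"
```

```text
4.875 [ 0.56716171 -0.19087796  0.27145657] [[0.003, 0.983, 0.185], [-0.003, 0.185, -0.983], [-1.0, 0.002, 0.003]]
```

Request:
{"fn": "apply_moves", "kwargs": {"series": [{"jaw": -1,"linear": [0,0,0.1],"roll": 0},{"jaw": -1,"linear": [0,0,0.2],"roll": 0},{"jaw": -1,"linear": [0,0,0.2],"roll": 0},{"jaw": -1,"linear": [0,0,0.2],"roll": 0},{"jaw": -1,"linear": [0,0,0.2],"roll": 0}]}}

```text
t: 5.55
tool_pos: [0.5896, -0.308, 0.2725]
orientation: [1.07, 1.287, -1.07]
force: [0.6, 1.1, 0.6]
opening: 0.0927
```

```bash
python3 - <<'E'
from h import *
snap('w4')
r=lambda n:cv2.resize(np.load(n)["pixels"][0:200,185:320],None,fx=2.96,fy=2.96,interpolation=cv2.INTER_CUBIC)
cv2.imwrite("pics/c3.png",np.hstack([r("w3.npz"),r("w4.npz")]))
E
```

```text
5.55 [ 0.5896068  -0.30796964  0.27252748] [[0.004, 0.983, 0.186], [-0.003, 0.186, -0.983], [-1.0, 0.003, 0.004]]
```

View pics/c3.png

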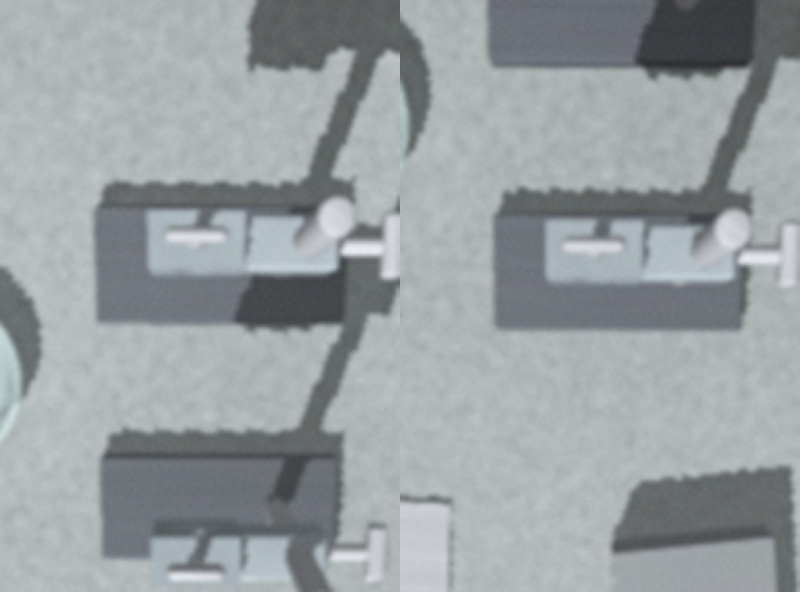

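```bash
python3 - <<'E'
from h import *
def f(n,u,v,z):
    c=dict(np.load(n+".npz"));return atz(ray_wrist(c,c,(185+(u+.5)/2.96-.5,(v+.5)/2.96-.5)),z)
for n,bl,scr,foot in(("w3",(147,246,240.5),(166,227),(98,None,322)),("w4",(145,242,250),(163,224),(95.5,342,327))):
    A=f(n,(bl[0]+bl[1])/2,bl[2],.128);print(n,A,f(n,bl[0],bl[2],.128)-f(n,bl[1],bl[2],.128))
    l=f(n,foot[0],foot[2]-50,.012);print("foot-left => bore x", l+.051*np.array([.9826,.1855,0]))
a=f("w3",196.5,240.5,.128);b=f("w4",193.5,250,.128);d=b-a;print(np.linalg.norm(d),np.degrees(np.arctan2(d[0],-d[1])))
E
```

```text
w3 [ 0.54770489 -0.09127141  0.128     ] [-0.03592978 -0.00676232  0.        ]
foot-left => bore x [ 0.55026653 -0.0937178   0.012     ]
w4 [ 0.56970222 -0.21179993  0.128     ] [-0.03538702 -0.00669194  0.        ]
foot-left => bore x [ 0.57191509 -0.2134587   0.012     ]
0.12251941427806054 10.343059244793126
```

Request:
{"fn": "apply_moves", "kwargs": {"series": [{"jaw": 0,"linear": [0,0.05,-0.08],"roll": 0.1},{"jaw": 0,"linear": [0,0.134,-0.97],"roll": 0.417},{"jaw": 0,"linear": [0,0.134,-0.97],"roll": 0.417},{"jaw": 0,"linear": [0,0.134,-0.97],"roll": 0.417},{"jaw": 0,"linear": [0,0.134,-0.97],"roll": 0.417},{"jaw": 0,"linear": [0,0.134,-0.97],"roll": 0.417},{"jaw": 0,"linear": [0,0.134,-0.97],"roll": 0.417},{"jaw": 0,"linear": [0,0.134,-0.97],"roll": 0.417},{"jaw": 0,"linear": [0,0.134,-0.97],"roll": 0.417},{"jaw": 0,"linear": [0,0.134,-0.97],"roll": 0.417},{"jaw": 0,"linear": [0,0.134,-0.97],"roll": 0.417},{"jaw": 0,"linear": [0,0.134,-0.97],"roll": 0.417},{"jaw": 0,"linear": [0,0.134,-0.97],"roll": 0.417},{"jaw": 0,"linear": [0,0.134,-0.97],"roll": 0.417},{"jaw": 0,"linear": [0,0.134,-0.97],"roll": 0.417}]}}

```text
t: 7.48
tool_pos: [0.5605, 0.2782, 0.2706]
orientation: [1.232, 1.189, -1.232]
force: [-0.4, 0.1, -0.3]
opening: 0.0464
```

```bash
python3 -c "
from h import *
snap('w5')"
```

```text
7.475 [0.56052578 0.2782306  0.27063025] [[0.004, 0.999, -0.032], [-0.003, -0.032, -0.999], [-1.0, 0.004, 0.003]]
```

View pics/w5.png

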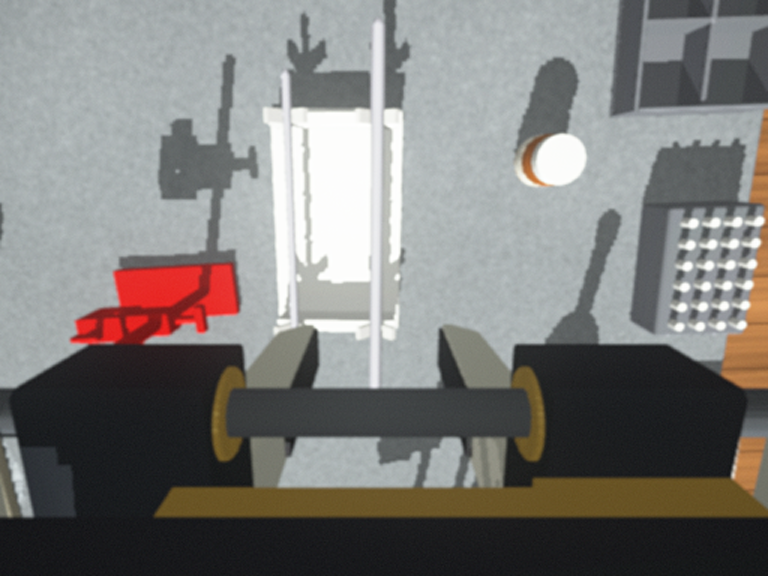

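```bash
python3 - <<'E'
from h import *
c=dict(np.load("w5.npz"))
f=lambda u,v,z=.053:atz(ray_wrist(c,c,((u+.5)/1.5-.5,(v+.5)/1.5-.5)),z)
e=f(378,21);m=f(375.5,330);print(e,m,np.degrees(np.arctan2((e-m)[0],(e-m)[1])))
print("cheeks",f(338,115,.058),f(338,328,.058))
E
```

```text
[0.56741567 0.4672365  0.053     ] [0.55601987 0.19286549 0.053     ] 2.3783697111007953
cheeks [0.53017169 0.39329549 0.058     ] [0.51964952 0.19794223 0.058     ]
```

Request:
{"fn": "apply_moves", "kwargs": {"series": [{"jaw": 0,"linear": [0.05,-0.002,-0.0915],"roll": 0.01},{"jaw": 0,"linear": [0.1,-0.002,-0.0915],"roll": 0.01},{"jaw": 0,"linear": [0.2,-0.002,-0.0915],"roll": 0.01},{"jaw": 0,"linear": [0.28,-0.002,-0.0915],"roll": 0.01},{"jaw": 0,"linear": [0.34,-0.002,-0.0915],"roll": 0.01},{"jaw": 0,"linear": [0.38,-0.002,-0.0915],"roll": 0.01},{"jaw": 0,"linear": [0.394,-0.002,-0.0915],"roll": 0.01},{"jaw": 0,"linear": [0.394,-0.002,-0.0915],"roll": 0.01},{"jaw": 0,"linear": [0.394,-0.002,-0.0915],"roll": 0.01}]}}

```text
t: 8.65
tool_pos: [0.5631, 0.3331, 0.0358]
orientation: [1.238, 1.185, -1.233]
force: [0.2, -0.0, 1.2]
opening: 0.0466
```

```bash
python3 -c "
from h import *
snap('w6')"
```

```text
8.65 [0.56313816 0.33308847 0.03584748] [[0.006, 0.999, -0.037], [-0.002, -0.037, -0.999], [-1.0, 0.006, 0.002]]
```

View pics/w6.png

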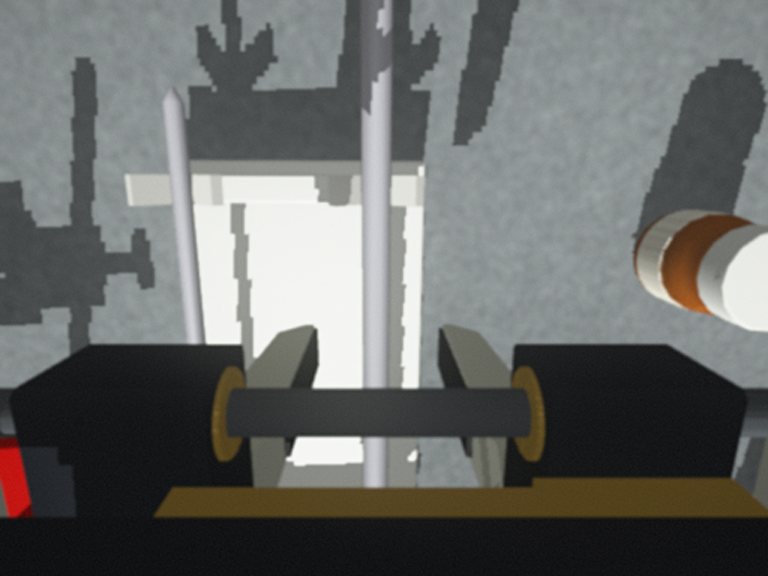

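Request:
{"fn": "apply_moves", "kwargs": {"series": [{"jaw": 0,"linear": [0.003,-0.002,0],"roll": 0},{"jaw": 0,"linear": [0.003,-0.002,0],"roll": 0},{"jaw": 1,"linear": [0.003,-0.002,0],"roll": 0},{"jaw": 1,"linear": [0.003,-0.002,0],"roll": 0},{"jaw": 1,"linear": [0.003,-0.002,0],"roll": 0},{"jaw": 1,"linear": [0.003,-0.002,0],"roll": 0},{"jaw": 1,"linear": [0.003,-0.002,0],"roll": 0},{"jaw": 1,"linear": [0.003,-0.002,0],"roll": 0}], "force": 25}}

```text
t: 9.7
tool_pos: [0.562, 0.3331, 0.0341]
orientation: [1.238, 1.185, -1.233]
force: [-0.0, -0.1, -0.2]
opening: 0.0008
```

Request:
{"fn": "apply_moves", "kwargs": {"series": [{"jaw": 1,"linear": [0,0,0],"roll": 0},{"jaw": 1,"linear": [0,0,0],"roll": 0},{"jaw": 1,"linear": [0,0,0],"roll": 0},{"jaw": 1,"linear": [0,0,0],"roll": 0}], "force": 55}}

```text
t: 10.2
tool_pos: [0.562, 0.3332, 0.0341]
orientation: [1.238, 1.185, -1.233]
force: [0.0, 0.5, -0.4]
opening: 0.0007
```

```bash
python3 -c "
from plant import *
s=read_state();print(s)"
```

```text
{'t': 10.2, 'q': array([ 0.45964571,  0.37158366,  1.47634314, -0.00481546,  1.28885703,
        0.49827233]), 'dq': array([ 0.0005859 ,  0.00033959,  0.00053098,  0.00109528,  0.00043538,
       -0.0006613 ]), 'joint_torque': array([ 2.50606201e-03, -6.50944519e+01, -4.62029457e+01,  4.23670909e-02,
       -5.67440595e-02,  4.93211101e-04]), 'tool_pos': array([0.56198352, 0.33316214, 0.03410446]), 'orientation': array([ 1.23822332,  1.18521589, -1.23275324]), 'force': array([ 0.01624649,  0.45541967, -0.42356129]), 'wrist_torque': array([-0.07932923,  0.04289144, -0.01760059]), 'opening': 0.0006638178431086414}
```

```bash
python3 -c "
from h import *
snap('w7')
from plant import read_camera
for n in('scene','top'):
  c=read_camera(n);cv2.imwrite('pics/%s7.png'%n,c['pixels']);np.savez(n+'7.npz',**c)
s=cv2.imread('pics/scene7.png')[170:290,300:460]
w=np.load('w7.npz')['pixels'][150:384,150:360]
a=cv2.resize(s,(480,360),interpolation=cv2.INTER_CUBIC);b=cv2.resize(w,(320,360),interpolation=cv2.INTER_CUBIC)
cv2.imwrite('pics/c7.png',np.hstack([a,b]))"
```

```text
10.2 [0.56198352 0.33316214 0.03410446] [[0.006, 0.999, -0.037], [-0.002, -0.037, -0.999], [-1.0, 0.006, 0.002]]
```

View pics/c7.png

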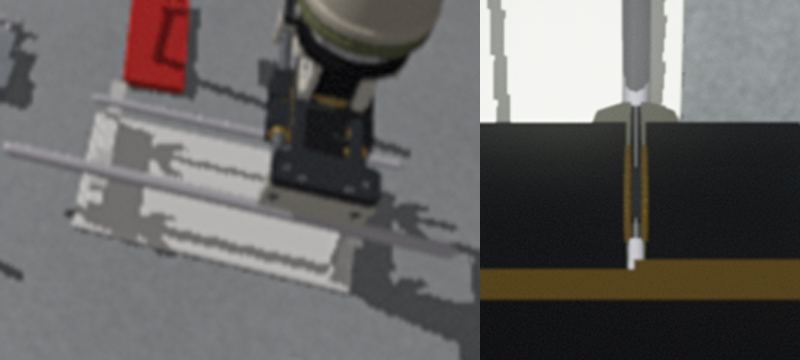

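Request:
{"fn": "apply_moves", "kwargs": {"series": [{"jaw": 1,"linear": [-0.01,0,0],"roll": 0},{"jaw": 1,"linear": [-0.03,0,0],"roll": 0},{"jaw": 1,"linear": [-0.05,0,0],"roll": 0},{"jaw": 1,"linear": [-0.05,0,0],"roll": 0},{"jaw": 1,"linear": [-0.05,0,0],"roll": 0}]}}

```text
t: 10.98
tool_pos: [0.5618, 0.3332, 0.0642]
orientation: [1.238, 1.185, -1.233]
force: [-0.8, -0.2, 0.1]
opening: 0.0004
```

```bash
python3 -c "
from h import *
snap('w8')
from plant import read_camera,read_state
s=read_state();print(s['force'],s['wrist_torque'],s['opening'])
for n in('scene','top'):
  c=read_camera(n);np.savez(n+'8.npz',**c)
a=np.load('scene7.npz')['pixels'][170:290,300:460];b=np.load('scene8.npz')['pixels'][170:290,300:460]
w=np.load('w8.npz')['pixels'][0:240,150:360]
r=lambda i,s:cv2.resize(i,s,interpolation=cv2.INTER_CUBIC)
cv2.imwrite('pics/c8.png',np.hstack([np.vstack([r(a,(400,300)),r(b,(400,300))]),r(w,(400,600))]))"
```

```text
10.975 [0.56182763 0.33322894 0.06419385] [[0.007, 0.999, -0.037], [-0.002, -0.037, -0.999], [-1.0, 0.007, 0.002]]
[-0.12157504 -0.43369075 -0.34772833] [-0.05945036  0.05245287  0.0419007 ] 0.00021727795857394335
```

View pics/c8.png

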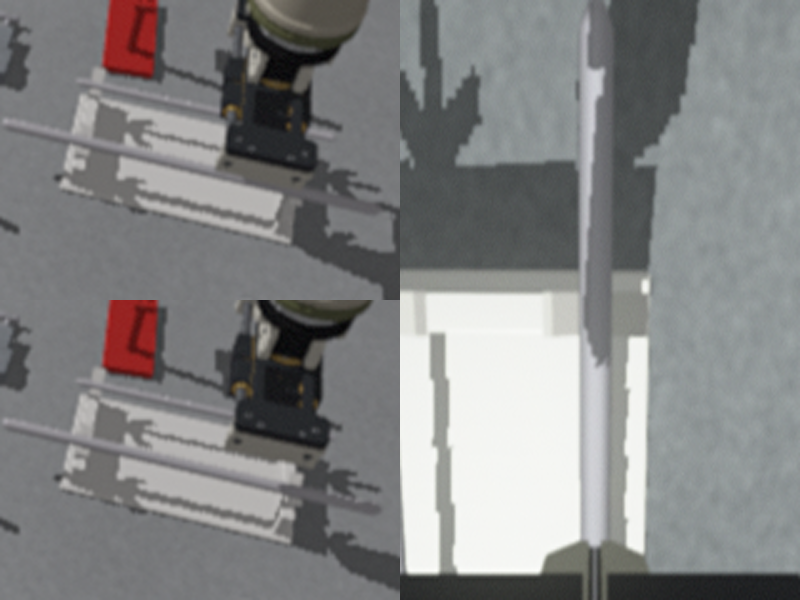

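```bash
python3 - <<'E'
from h import *
s=dict(np.load("scene8.npz"))
pr=lambda c,P:cv2.projectPoints(np.array(P,float),c["rvec"],c["tvec"],c["intrinsics"],None)[0][:,0]
P=[[.562,.333,.064+h] for h in(0,.02,.04,.06,.08)];print("scene crop8 px",((pr(s,P)-[300,170])*2.5+[0,300]).round())
print("rod pt", ((pr(s,[[.562,.333,.053]])-[300,170])*2.5+[0,300]).round())
w=dict(np.load("w8.npz"))
q=proj_wrist(w,w,[[.562,.333,.053],[.555,.111+.356,.053]]);print(((q-[150,0])*[400/210,2.5]).round())
print("w1 opening tip px", proj_wrist(dict(np.load("w1.npz")),dict(np.load("w1.npz")),np.array(np.load("w1.npz")["tool_pos"])+[[0,0,0],[0,0,.04]])*1.5)
i=s["pixels"][195:245,370:450];cv2.imwrite("pics/c9.png",cv2.resize(i,None,fx=9,fy=9,interpolation=cv2.INTER_CUBIC))
for h in(0,.04):print(((pr(s,[[.562,.333,.064+h]])-[370,195])*9).round())
E
```

```text
scene crop8 px [[231. 468.]
 [237. 455.]
 [243. 442.]
 [249. 429.]
 [255. 415.]]
rod pt [[229. 475.]]
[[194. 513.]
 [159.  15.]]
w1 opening tip px [[378.03857795 314.42364137]
 [377.96852784 345.54701062]]
[[203. 380.]]
[[244. 287.]]
```

View pics/c9.png

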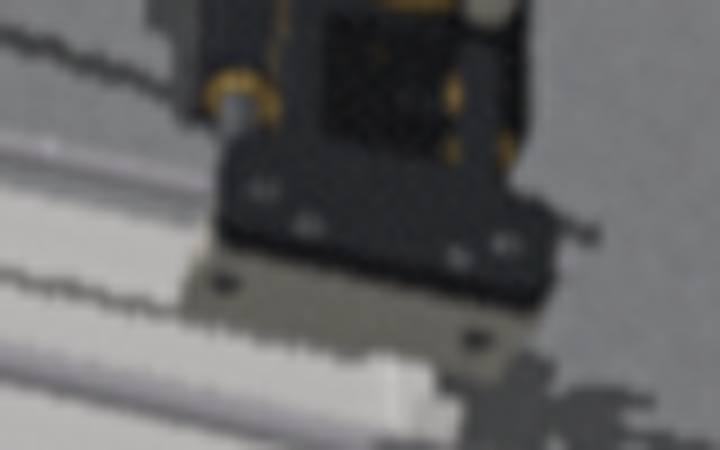

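```bash
python3 - <<'E'
from h import *
s=dict(np.load("scene8.npz"))
for n,u,v in(("botL",185,315),("botR",490,380),("topL",220,240),("topR",545,305)):
    r=ray_cam(s,(370+(u+.5)/9-.5,195+(v+.5)/9-.5))
    for x in(.54,.562,.58): k=(x-r[0][0])/r[1][0];print(n,(r[0]+k*r[1]).round(3),end=" ")
    print()
w=dict(np.load("w8.npz"))
print(w["tool_from_camera"].round(3).tolist())
E
```

```text
botL [0.54  0.327 0.064] botL [0.562 0.321 0.09 ] botL [0.58  0.316 0.111] 
botR [0.54  0.406 0.062] botR [0.562 0.398 0.088] botR [0.58  0.391 0.109] 
topL [0.54  0.327 0.097] topL [0.562 0.322 0.122] topL [0.58  0.317 0.142] 
topR [0.54  0.41  0.096] topR [0.562 0.401 0.121] topR [0.58  0.394 0.141] 
[[0.0, -0.238, 0.971, -0.206], [1.0, -0.0, -0.0, 0.0], [0.0, 0.971, 0.238, -0.065], [0.0, 0.0, 0.0, 1.0]]
```

Request:
{"fn": "apply_moves", "kwargs": {"series": [{"jaw": 0,"linear": [0,0,0],"roll": 0},{"jaw": 0,"linear": [0,0,0],"roll": 0},{"jaw": 0,"linear": [0,0,0],"roll": 0},{"jaw": 0,"linear": [0,0,0],"roll": 0},{"jaw": 0,"linear": [0.02,0,0],"roll": 0},{"jaw": 0,"linear": [0.04,0,0],"roll": 0},{"jaw": 0,"linear": [0.06,0,0],"roll": 0},{"jaw": 0,"linear": [0.07,0,0],"roll": 0},{"jaw": 0,"linear": [0.08,0,0],"roll": 0},{"jaw": 0,"linear": [0.08,0,0],"roll": 0}]}}

```text
t: 12.38
tool_pos: [0.5613, 0.3327, 0.0149]
orientation: [1.237, 1.186, -1.234]
force: [0.6, -0.1, 0.7]
opening: 0.0462
```

Request:
{"fn": "apply_moves", "kwargs": {"series": [{"jaw": 0,"linear": [0.007,0,0],"roll": 0},{"jaw": 0,"linear": [0.014,0,0],"roll": 0},{"jaw": 0,"linear": [0.014,0,0],"roll": 0}]}}

```text
t: 12.75
tool_pos: [0.561, 0.3325, 0.006]
orientation: [1.236, 1.186, -1.235]
force: [-0.1, 0.8, -0.5]
opening: 0.0464
```

Request:
{"fn": "apply_moves", "kwargs": {"series": [{"jaw": 0,"linear": [0.005,0,0],"roll": 0},{"jaw": 0,"linear": [0.01,0,0],"roll": 0},{"jaw": 0,"linear": [0.014,0,0],"roll": 0},{"jaw": 0,"linear": [0.018,0,0],"roll": 0},{"jaw": 0,"linear": [0.018,0,0],"roll": 0}]}}

```text
t: 13.38
tool_pos: [0.5609, 0.3324, -0.0051]
orientation: [1.236, 1.186, -1.235]
force: [-0.3, 0.7, -0.6]
opening: 0.0463
```

Request:
{"fn": "apply_moves", "kwargs": {"series": [{"jaw": 1,"linear": [0,0,0],"roll": 0},{"jaw": 1,"linear": [0,0,0],"roll": 0},{"jaw": 1,"linear": [0,0,0],"roll": 0},{"jaw": 1,"linear": [0,0,0],"roll": 0},{"jaw": 1,"linear": [0,0,0],"roll": 0}], "force": 25}}

```text
t: 14.0
tool_pos: [0.5618, 0.3325, -0.0045]
orientation: [1.237, 1.185, -1.234]
force: [2.9, -0.5, 1.5]
opening: 0.0111
```

Request:
{"fn": "apply_moves", "kwargs": {"series": [{"jaw": 1,"linear": [0,0,0],"roll": 0},{"jaw": 1,"linear": [0,0,0],"roll": 0},{"jaw": 1,"linear": [0,0,0],"roll": 0},{"jaw": 1,"linear": [-0.01,0,0],"roll": 0},{"jaw": 1,"linear": [-0.03,0,0],"roll": 0},{"jaw": 1,"linear": [-0.06,0,0],"roll": 0},{"jaw": 1,"linear": [-0.09,0,0],"roll": 0},{"jaw": 1,"linear": [-0.095,0,0],"roll": 0},{"jaw": 1,"linear": [-0.095,0,0],"roll": 0}], "force": 55}}

```text
t: 15.12
tool_pos: [0.5618, 0.3328, 0.053]
orientation: [1.238, 1.185, -1.233]
force: [0.5, -0.3, -1.8]
opening: 0.0105
```

```bash
python3 - <<'E'
from h import *
snap('w10')
from plant import read_camera,read_state
s=read_state();print(s['force'],s['wrist_torque'],s['opening'])
a=read_camera('scene');np.savez('scene10.npz',**a);b=read_camera('top');np.savez('top10.npz',**b)
r=lambda i,s:cv2.resize(i,s,interpolation=cv2.INTER_CUBIC)
cv2.imwrite('pics/c10.png',np.vstack([np.hstack([r(a['pixels'][150:280,290:460],(400,300)),r(b['pixels'][150:240,105:225],(400,300))]),r(np.load('w10.npz')['pixels'][0:225],(800,300))]))
E
```

```text
15.125 [0.5617586  0.33284995 0.05297843] [[0.006, 0.999, -0.037], [-0.002, -0.037, -0.999], [-1.0, 0.006, 0.002]]
[-0.24299246  0.1686541  -1.68635156] [-0.0222468   0.07824065 -0.00348407] 0.010213507091345973
```

```bash
cat > chk.py <<'E'
from h import *
import sys
from scipy.ndimage import map_coordinates
def prof(c,proj,P,d):
    # offset (px) of bright ridge across projected points P with world direction d
    g=cv2.cvtColor(c["pixels"],cv2.COLOR_BGR2GRAY).astype(float)
    out=[]
    for p in P:
        a,b=proj(np.array([p,p+d*.01]));t=(b-a)/np.linalg.norm(b-a);n=np.array([-t[1],t[0]])
        o=np.arange(-7,7.01,.25);q=a+o[:,None]*n
        v=map_coordinates(g,[q[:,1],q[:,0]],order=1,mode='nearest')
        out.append((o,v,a,n))
    return out
if __name__=="__main__":
    n=sys.argv[1]
    w=dict(np.load(f"w{n}.npz"));W=R.from_rotvec(w["orientation"]).as_matrix()
    g0=w["tool_pos"]+W@[-.0575,0,0];d=W[:,2]
    for cam in("scene","top"):
        c=dict(np.load(f"{cam}{n}.npz"));pj=lambda P:cv2.projectPoints(P,c["rvec"],c["tvec"],c["intrinsics"],None)[0][:,0]
        for s0,s1 in((.10,.14),(.14,.18),(.18,.22)):
            S=np.linspace(s0,s1,9)
            r=prof(c,pj,[g0+d*x for x in S],d);v=np.mean([x[1] for x in r],0)
            e=pj(np.array([g0+d*s0,g0+d*s0+[0,0,.01],g0+d*s0+W[:,1]*.01]));nn=r[0][3]
            print(cam,s0,"px per cm: z %.2f lat %.2f"%((e[1]-e[0])@nn,(e[2]-e[0])@nn),v[::2].round().astype(int).tolist())
        # along rod near tip
        a=np.arange(.19,.25,.003);q=pj(np.array([g0+d*x for x in a]));print("tip",q[np.argmin(abs(a-.222))].round(1))
    pw=lambda P:proj_wrist(w,w,P)
    for s0 in(.03,.06,.09,.12):
        r=prof(w,pw,[g0-d*(s0+k) for k in(0,.004,.008)],d);v=np.mean([x[1] for x in r],0);print("wrist",-s0,r[0][2].round(1),r[0][3].round(2),np.mean([x[1] for x in r],0)[::2].round().astype(int).tolist())
E
python3 chk.py 10
```

```text
scene 0.1 px per cm: z 2.84 lat -3.20 [120, 120, 120, 120, 120, 120, 119, 116, 110, 105, 103, 105, 113, 123, 133, 141, 147, 151, 154, 153, 148, 141, 134, 130, 127, 122, 117, 114, 118]
scene 0.14 px per cm: z 2.82 lat -3.17 [145, 146, 146, 146, 146, 145, 142, 135, 125, 115, 108, 109, 116, 126, 135, 142, 146, 145, 141, 135, 130, 128, 128, 129, 129, 128, 125, 123, 123]
scene 0.18 px per cm: z 2.80 lat -3.15 [124, 124, 124, 125, 125, 124, 122, 117, 110, 106, 106, 111, 121, 132, 140, 145, 144, 138, 128, 117, 109, 105, 104, 104, 105, 105, 105, 104, 104]
tip [302.6 203.7]
top 0.1 px per cm: z -0.84 lat -3.10 [128, 128, 128, 127, 127, 127, 127, 127, 127, 127, 127, 129, 136, 146, 155, 160, 161, 156, 148, 138, 131, 129, 130, 133, 136, 139, 141, 140, 139]
top 0.14 px per cm: z -0.84 lat -3.10 [128, 128, 129, 129, 128, 129, 129, 129, 128, 127, 127, 129, 135, 145, 154, 159, 161, 159, 152, 149, 148, 151, 157, 160, 161, 161, 159, 158, 158]
top 0.18 px per cm: z -0.84 lat -3.10 [130, 130, 129, 129, 129, 128, 128, 128, 128, 128, 128, 130, 135, 145, 155, 162, 165, 162, 154, 145, 136, 131, 129, 128, 129, 129, 130, 130, 130]
tip [221.8 173.1]
wrist -0.03 [251.8 187.2] [-1.  0.] [178, 183, 187, 190, 191, 188, 182, 169, 156, 141, 130, 124, 120, 120, 121, 122, 122, 122, 122, 123, 123, 123, 123, 122, 121, 121, 121, 120, 118]
wrist -0.06 [251.8 126.5] [-1.  0.] [111, 111, 112, 113, 114, 114, 114, 115, 115, 116, 116, 116, 116, 115, 116, 117, 117, 118, 118, 117, 117, 116, 116, 115, 114, 113, 112, 112, 111]
wrist -0.09 [251.8  59.6] [-1.  0.] [105, 106, 107, 108, 108, 109, 109, 109, 109, 110, 110, 110, 111, 111, 111, 112, 112, 112, 112, 111, 111, 111, 111, 109, 108, 107, 106, 105, 104]
wrist -0.12 [251.8 -14.7] [-1.  0.] [103, 104, 104, 105, 106, 106, 106, 105, 106, 109, 110, 109, 109, 109, 109, 110, 110, 110, 110, 111, 110, 109, 108, 109, 109, 107, 105, 104, 102]
```

```bash
python3 - <<'E'
from h import *
M=[]
for n in("w1","w5","w8"):
    c=dict(np.load(n+".npz"));p=c["pixels"].astype(int);m=(p[...,2]>120)&(p[...,1]<70)&(p[...,0]<70)
    v,u=np.where(m);h=cv2.convexHull(np.c_[u,v].astype(np.int32))[:,0]
    h=cv2.approxPolyDP(h[:,None].astype(np.int32),2,True)[:,0]
    print(n,len(u));
    for q in h: print(q,*[atz(ray_wrist(c,c,q),z)[:2].round(3) for z in(.012,.11,.194)])
t=dict(np.load("top10.npz"));p=t["pixels"].astype(int);m=(p[...,2]>120)&(p[...,1]<70)&(p[...,0]<70);m[:,250:]=0
v,u=np.where(m);h=cv2.approxPolyDP(cv2.convexHull(np.c_[u,v].astype(np.int32)),1,True)[:,0]
for q in h: print("top",q,*[atz(ray_cam(t,q),z)[:2].round(3) for z in(.012,.11,.194)])
E
```

```text
w1 2869
[417  20] [0.715 0.364] [0.674 0.327] [0.639 0.295]
[215  76] [0.407 0.203] [0.421 0.195] [0.433 0.187]
[146  62] [0.288 0.199] [0.323 0.191] [0.353 0.184]
[140  38] [0.273 0.234] [0.31 0.22] [0.342 0.208]
[142  24] [0.273 0.256] [0.311 0.238] [0.343 0.222]
[170  22] [0.318 0.269] [0.347 0.249] [0.373 0.231]
w5 3570
[155 176] [0.409 0.256] [0.441 0.274] [0.469 0.29 ]
[158 207] [0.408 0.205] [0.441 0.234] [0.469 0.259]
[136 220] [0.37  0.184] [0.411 0.218] [0.445 0.247]
[ 94 228] [0.3   0.173] [0.355 0.209] [0.403 0.24 ]
[ 48 227] [0.226 0.177] [0.297 0.212] [0.357 0.242]
[ 51 214] [0.235 0.199] [0.304 0.23 ] [0.363 0.256]
[ 79 180] [0.289 0.253] [0.347 0.272] [0.396 0.289]
w8 2903
[427 174] [0.715 0.343] [0.657 0.364] [0.608 0.382]
[ 98 325] [0.406 0.204] [0.465 0.278] [0.517 0.341]
[  4 328] [0.313 0.204] [0.408 0.278] [0.489 0.341]
[  1 326] [0.31  0.207] [0.406 0.28 ] [0.489 0.342]
[  0 291] [0.318 0.245] [0.411 0.303] [0.491 0.353]
top [178 218] [0.423 0.258] [0.409 0.237] [0.397 0.219]
top [182 218] [0.424 0.244] [0.41  0.225] [0.398 0.208]
top [194 225] [0.401 0.204] [0.389 0.187] [0.379 0.173]
top [192 261] [0.285 0.203] [0.282 0.187] [0.28  0.173]
top [188 261] [0.285 0.216] [0.282 0.198] [0.28  0.184]
top [174 227] [0.393 0.269] [0.382 0.247] [0.372 0.228]
```

Request:
{"fn": "apply_moves", "kwargs": {"series": [{"jaw": 1,"linear": [0,-0.01,0.03],"roll": -0.05},{"jaw": 1,"linear": [0,-0.03,0.09],"roll": -0.14},{"jaw": 1,"linear": [0,-0.05,0.15],"roll": -0.23},{"jaw": 1,"linear": [0,-0.07,0.21],"roll": -0.32},{"jaw": 1,"linear": [0,-0.085,0.255],"roll": -0.39},{"jaw": 1,"linear": [0,-0.093,0.277],"roll": -0.42},{"jaw": 1,"linear": [0,-0.093,0.277],"roll": -0.42},{"jaw": 1,"linear": [0,-0.093,0.277],"roll": -0.42}]}}

```text
t: 16.27
tool_pos: [0.4992, 0.1691, 0.0519]
orientation: [1.073, 1.284, -1.073]
force: [-0.1, -0.8, -0.8]
opening: 0.0105
```

```bash
cat > st.py <<'E'
from h import *
from plant import *
s=read_state();W=R.from_rotvec(s["orientation"]).as_matrix();g=s["tool_pos"]+W@[-.0575,0,0];u=W[:,2]
a=np.array([.548,-.0915,.11]);b=np.array([.570,-.2115,.11])
print("t",s["t"],"g",g.round(4),"toolx",W[:,0].round(4),"toolz",u.round(4),"F",np.round(s["force"],1),"M",np.round(s["wrist_torque"],2),"op",round(s["opening"],4))
for n,p in(("a",a),("b",b)):
    e=W.T@(p-g);print(n,"in tool from grasp: x(down) %.4f y %.4f along %.4f"%tuple(e)," tip beyond %.4f"%(.223-e[2]))
E
python3 - <<'E'
exec(open('st.py').read())
snap('11')
import shutil;shutil.move('11.npz','w11.npz')
for n in("scene","top"): np.savez(n+"11.npz",**read_camera(n))
E
python3 chk.py 11 | grep -v wrist
```

```text
t 16.275 g [0.499  0.1693 0.1094] toolx [ 0.0043 -0.0032 -1.    ] toolz [ 0.1812 -0.9834  0.0039] F [-0.1 -0.8 -0.8] M [ 0.04  0.07 -0.04] op 0.0105
a in tool from grasp: x(down) 0.0004 y 0.0009 along 0.2654  tip beyond -0.0424
b in tool from grasp: x(down) 0.0009 y 0.0008 along 0.3874  tip beyond -0.1644
16.275 [0.49924    0.16913093 0.05186643] [[0.004, 0.983, 0.181], [-0.003, 0.181, -0.983], [-1.0, 0.004, 0.004]]
scene 0.1 px per cm: z 2.78 lat -2.95 [122, 122, 123, 124, 125, 126, 125, 122, 116, 108, 101, 99, 104, 114, 125, 135, 142, 144, 142, 137, 133, 129, 127, 127, 127, 127, 127, 127, 127]
scene 0.14 px per cm: z 2.78 lat -2.94 [129, 129, 129, 129, 130, 129, 127, 123, 116, 107, 101, 100, 106, 117, 128, 138, 144, 145, 142, 137, 133, 130, 129, 128, 128, 128, 128, 129, 129]
scene 0.18 px per cm: z 2.77 lat -2.94 [130, 130, 130, 131, 132, 131, 129, 124, 116, 108, 103, 104, 111, 123, 134, 142, 146, 144, 141, 136, 132, 130, 129, 129, 130, 130, 130, 130, 130]
tip [240.1 187.7]
top 0.1 px per cm: z -0.78 lat -3.13 [97, 97, 95, 94, 95, 97, 100, 104, 107, 110, 114, 123, 135, 148, 159, 165, 165, 161, 152, 143, 136, 132, 131, 130, 131, 131, 132, 132, 132]
top 0.14 px per cm: z -0.78 lat -3.13 [100, 100, 101, 101, 100, 99, 98, 98, 97, 99, 104, 114, 130, 146, 158, 166, 168, 164, 155, 145, 137, 132, 130, 130, 131, 131, 132, 132, 131]
top 0.18 px per cm: z -0.78 lat -3.12 [121, 122, 123, 123, 123, 124, 124, 124, 124, 124, 123, 125, 133, 144, 157, 165, 168, 165, 156, 143, 133, 125, 122, 121, 121, 123, 123, 123, 123]
tip [273.1 178.6]
```

```bash
cat > sag.py <<'E'
from chk import *
def ridge(c,P0,d,S):
    pj=lambda P:cv2.projectPoints(np.array(P),c["rvec"],c["tvec"],c["intrinsics"],None)[0][:,0]
    r=prof(c,pj,[P0+d*x for x in np.linspace(S-.012,S+.012,9)],d);v=np.mean([x[1] for x in r],0);o=r[0][0]
    m=abs(o)<4;k=np.where(m)[0][np.argmax(v[m])];
    if k<6 or k>len(o)-7:return np.nan,0
    a=np.polyfit(o[k-4:k+5],v[k-4:k+5],2);return -a[1]/2/a[0],v[k]
if __name__=="__main__":
    w=dict(np.load("w11.npz"));W=R.from_rotvec(w["orientation"]).as_matrix();g=w["tool_pos"]+W@[-.0575,0,0]
    d0=np.array([-.0365,-.9993,0]);g0=np.array([.5618,.3325,.053])
    for t,P,d in(("0",g0,d0),("11",g,W[:,2])):
        for cam in("scene","top"):
            c=dict(np.load(cam+t+".npz"))
            print(t,cam,[(s,*np.round(ridge(c,P,d,s),2)) for s in(-.12,-.1,-.08,-.06,.06,.08,.1,.12,.14,.16,.18,.2)])
E
python3 sag.py
```

```text
0 scene [(-0.12, np.float64(1.01), np.float64(145.42)), (-0.1, np.float64(1.0), np.float64(145.69)), (-0.08, np.float64(1.0), np.float64(145.6)), (-0.06, np.float64(-4.02), np.float64(147.03)), (0.06, np.float64(-4.27), np.float64(177.19)), (0.08, np.float64(-4.28), np.float64(177.26)), (0.1, np.float64(-4.11), np.float64(151.22)), (0.12, np.float64(1.49), np.float64(141.38)), (0.14, np.float64(3.44), np.float64(149.97)), (0.16, np.float64(2.1), np.float64(145.94)), (0.18, np.float64(1.75), np.float64(144.67)), (0.2, np.float64(1.81), np.float64(145.18))]
0 top [(-0.12, np.float64(-0.14), np.float64(162.11)), (-0.1, np.float64(0.06), np.float64(163.4)), (-0.08, np.float64(0.05), np.float64(162.69)), (-0.06, np.float64(-3.54), np.float64(168.75)), (0.06, np.float64(4.57), np.float64(186.97)), (0.08, np.float64(3.92), np.float64(173.65)), (0.1, np.float64(0.49), np.float64(160.09)), (0.12, np.float64(0.55), np.float64(159.37)), (0.14, np.float64(-2.76), np.float64(172.0)), (0.16, np.float64(0.43), np.float64(161.7)), (0.18, np.float64(0.66), np.float64(161.67)), (0.2, np.float64(0.79),
[... 441 characters left out ...]
6)), (0.16, np.float64(1.42), np.float64(146.14)), (0.18, np.float64(1.33), np.float64(144.6)), (0.2, np.float64(1.28), np.float64(146.51))]
11 top [(-0.12, np.float64(-2.63), np.float64(125.66)), (-0.1, np.float64(2.96), np.float64(155.59)), (-0.08, np.float64(3.58), np.float64(175.03)), (-0.06, np.float64(-2.04), np.float64(153.74)), (0.06, np.float64(0.71), np.float64(164.85)), (0.08, np.float64(0.73), np.float64(164.82)), (0.1, np.float64(0.79), np.float64(165.21)), (0.12, np.float64(0.84), np.float64(165.76)), (0.14, np.float64(0.9), np.float64(167.24)), (0.16, np.float64(0.94), np.float64(168.1)), (0.18, np.float64(0.99), np.float64(168.08)), (0.2, np.float64(1.05), np.float64(168.5))]
```

```bash
python3 - <<'E'
from h import *
for n in("w10","w11"):
    c=dict(np.load(n+".npz"));g=cv2.GaussianBlur(cv2.cvtColor(c["pixels"],cv2.COLOR_BGR2GRAY),(1,9),0).astype(float)
    W=R.from_rotvec(c["orientation"]).as_matrix()
    for v in(10,40,70,100,130,160,180):
        row=g[v,215:290];gr=np.gradient(row);
        def sub(k):
            k=min(max(k,1),len(gr)-2);a,b,d=abs(gr[k-1:k+2]);return 215+k+.5*(a-d)/(a-2*b+d+1e-9)
        L=[ (round(sub(k),1),int(gr[k])) for k in np.argsort(-abs(gr))[:6] if abs(gr[k])>=abs(gr[max(k-1,0)]) and abs(gr[k])>=abs(gr[min(k+1,74)])]
        print(n,v,sorted(L))
E
```

```text
w10 10 [(np.float64(238.0), -18), (np.float64(265.7), -9)]
w10 40 [(np.float64(238.3), -16), (np.float64(265.1), -8)]
w10 70 [(np.float64(238.9), 7), (np.float64(264.8), -7), (np.float64(287.6), 10)]
w10 100 [(np.float64(239.2), 7), (np.float64(264.7), -7), (np.float64(286.7), 24)]
w10 130 [(np.float64(237.2), -25), (np.float64(282.1), -19), (np.float64(285.7), 23)]
w10 160 [(np.float64(240.0), -52), (np.float64(263.6), 48), (np.float64(269.4), -34)]
w10 180 [(np.float64(240.3), -51), (np.float64(263.4), 42), (np.float64(269.3), -36)]
w11 10 [(np.float64(238.5), -49), (np.float64(238.5), -49), (np.float64(265.3), 55), (np.float64(269.1), -35), (np.float64(279.0), 36)]
w11 40 [(np.float64(222.0), 32), (np.float64(238.8), -51), (np.float64(272.7), 34), (np.float64(287.1), -34)]
w11 70 [(np.float64(239.1), -52), (np.float64(265.7), 43), (np.float64(282.8), -34)]
w11 100 [(np.float64(233.9), -21), (np.float64(239.2), -35), (np.float64(280.2), 26)]
w11 130 [(np.float64(215.1), -37), (np.float64(228.7), 17), (np.float64(238.4), -22)]
w11 160 [(np.float64(223.3), 11), (np.float64(230.9), -16), (np.float64(239.4), -13)]
w11 180 [(np.float64(240.1), -40), (np.float64(263.2), 57), (np.float64(288.3), -31)]
```

Request:
{"fn": "apply_moves", "kwargs": {"series": [{"jaw": 1,"linear": [-0.0026,0.0015,0],"roll": 0},{"jaw": 1,"linear": [-0.0026,0.0015,0],"roll": 0},{"jaw": 1,"linear": [-0.0025,0.0015,0.02],"roll": 0},{"jaw": 1,"linear": [-0.0025,0.0015,0.035],"roll": 0},{"jaw": 1,"linear": [-0.0024,0.0015,0.05],"roll": 0},{"jaw": 1,"linear": [-0.0024,0.0015,0.065],"roll": 0},{"jaw": 1,"linear": [-0.0024,0.0015,0.08],"roll": 0},{"jaw": 1,"linear": [-0.0024,0.0015,0.09],"roll": 0},{"jaw": 1,"linear": [-0.0023,0.0015,0.1],"roll": 0},{"jaw": 1,"linear": [-0.0023,0.0015,0.1],"roll": 0}]}}

```text
t: 17.68
tool_pos: [0.5109, 0.11, 0.0534]
orientation: [1.073, 1.285, -1.073]
force: [0.7, -0.1, -1.9]
opening: 0.0103
```

```bash
python3 st.py
```

```text
t 17.675 g [0.5107 0.1102 0.1109] toolx [ 0.0039 -0.0035 -1.    ] toolz [ 0.1816 -0.9834  0.0041] F [ 0.7 -0.1 -1.9] M [-0.02  0.11 -0.02] op 0.0103
a in tool from grasp: x(down) 0.0017 y 0.0000 along 0.2051  tip beyond 0.0179
b in tool from grasp: x(down) 0.0022 y -0.0001 along 0.3271  tip beyond -0.1041
```

Request:
{"fn": "apply_moves", "kwargs": {"series": [{"jaw": 1,"linear": [0,0,0.02],"roll": 0},{"jaw": 1,"linear": [0,0,0.04],"roll": 0},{"jaw": 1,"linear": [0,0,0.06],"roll": 0},{"jaw": 1,"linear": [0.0003,0,0.08],"roll": 0},{"jaw": 1,"linear": [0.0004,0,0.1],"roll": 0},{"jaw": 1,"linear": [0.0005,0,0.12],"roll": 0},{"jaw": 1,"linear": [0.0006,0,0.135],"roll": 0},{"jaw": 1,"linear": [0.0006,0,0.14],"roll": 0},{"jaw": 1,"linear": [0.0006,0,0.14],"roll": 0}]}}

```text
t: 18.8
tool_pos: [0.5262, 0.0273, 0.0534]
orientation: [1.073, 1.285, -1.073]
force: [-0.2, 0.1, -1.7]
opening: 0.0105
```

```bash
python3 - <<'E'
exec(open('st.py').read())
from sag import *
W=R.from_rotvec(s["orientation"]).as_matrix()
for cam in("scene","top"):
    c=read_camera(cam);np.savez(cam+"12.npz",**c)
    print(cam,[(x,*np.round(ridge(c,g,W[:,2],x),2)) for x in(.06,.08,.1,.16,.17,.18,.19,.2,.21)])
E
```

```text
t 18.8 g [0.526  0.0275 0.1109] toolx [ 0.0039 -0.0033 -1.    ] toolz [ 0.1813 -0.9834  0.004 ] F [-0.2  0.1 -1.7] M [-0.04 -0.03 -0.  ] op 0.0105
a in tool from grasp: x(down) 0.0014 y 0.0001 along 0.1210  tip beyond 0.1020
b in tool from grasp: x(down) 0.0018 y -0.0001 along 0.2430  tip beyond -0.0200
scene [(0.06, np.float64(1.77), np.float64(144.53)), (0.08, np.float64(1.9), np.float64(145.38)), (0.1, np.float64(-4.61), np.float64(118.56)), (0.16, np.float64(1.39), np.float64(145.71)), (0.17, np.float64(1.46), np.float64(147.59)), (0.18, np.float64(1.47), np.float64(148.84)), (0.19, np.float64(1.39), np.float64(149.04)), (0.2, np.float64(1.36), np.float64(147.27)), (0.21, np.float64(1.59), np.float64(138.85))]
top [(0.06, np.float64(0.79), np.float64(135.04)), (0.08, np.float64(0.83), np.float64(154.73)), (0.1, np.float64(0.82), np.float64(132.5)), (0.16, np.float64(0.99), np.float64(168.73)), (0.17, np.float64(1.04), np.float64(169.11)), (0.18, np.float64(0.99), np.float64(169.84)), (0.19, np.float64(1.0), np.float64(170.26)), (0.2, np.float64(1.01), np.float64(170.78)), (0.21, np.float64(1.02), np.float64(158.01))]
```

Request:
{"fn": "apply_moves", "kwargs": {"series": [{"jaw": 1,"linear": [-0.0005,0,0.012],"roll": 0},{"jaw": 1,"linear": [-0.0005,0,0.024],"roll": 0},{"jaw": 1,"linear": [-0.0005,0,0.036],"roll": 0},{"jaw": 1,"linear": [-0.0005,0,0.048],"roll": 0},{"jaw": 1,"linear": [-0.0005,0,0.06],"roll": 0},{"jaw": 1,"linear": [-0.0005,0,0.06],"roll": 0}]}}

```text
t: 19.65
tool_pos: [0.5328, -0.0084, 0.0538]
orientation: [1.073, 1.284, -1.073]
force: [-0.3, -0.7, -0.6]
opening: 0.0106
```

```bash
python3 st.py
```

```text
t 19.65 g [ 0.5326 -0.0082  0.1113] toolx [ 0.0039 -0.0034 -1.    ] toolz [ 0.1809 -0.9835  0.004 ] F [-0.3 -0.7 -0.6] M [-0.01  0.07  0.01] op 0.0106
a in tool from grasp: x(down) 0.0016 y 0.0001 along 0.0847  tip beyond 0.1383
b in tool from grasp: x(down) 0.0021 y 0.0000 along 0.2067  tip beyond 0.0163
```

Tip is through B with hardly any force; advance the last 19 mm.

Request:
{"fn": "apply_moves", "kwargs": {"series": [{"jaw": 1,"linear": [0,0,0.01],"roll": 0},{"jaw": 1,"linear": [0,0,0.02],"roll": 0},{"jaw": 1,"linear": [0,0,0.028],"roll": 0},{"jaw": 1,"linear": [0.0002,0,0.032],"roll": 0},{"jaw": 1,"linear": [0.0002,0,0.032],"roll": 0},{"jaw": 1,"linear": [0.0002,0,0.032],"roll": 0}]}}

```text
t: 20.4
tool_pos: [0.5362, -0.0271, 0.0537]
orientation: [1.073, 1.285, -1.073]
force: [0.1, -0.3, -1.5]
opening: 0.0101
```

```bash
python3 - <<'E'
exec(open('st.py').read())
from sag import *
W=R.from_rotvec(s["orientation"]).as_matrix()
for cam in("scene","top"):
    c=read_camera(cam);np.savez(cam+"13.npz",**c)
    print(cam,[(x,*np.round(ridge(c,g,W[:,2],x),2)) for x in(.1,.12,.14)])
    # brightness along the rod past B, ridge offset applied: where does it end? compare to image before insertion
    pj=lambda P:cv2.projectPoints(P,c["rvec"],c["tvec"],c["intrinsics"],None)[0][:,0]
    o=1.4 if cam=="scene" else 1.0;p0=dict(np.load(cam+"11.npz"))
    for nm,cc in(("now",c),("before",p0)):
        v=[]
        for x in np.arange(.17,.25,.005):
            a,b=pj(np.array([g+W[:,2]*x,g+W[:,2]*(x+.01)]));t=(b-a)/np.linalg.norm(b-a);q=a+o*np.array([-t[1],t[0]])
            v.append(int(map_coordinates(cv2.cvtColor(cc["pixels"],cv2.COLOR_BGR2GRAY).astype(float),[[q[1]],[q[0]]],order=1)[0]))
        print(cam,nm,v)
E
```

```text
t 20.4 g [ 0.536  -0.027   0.1112] toolx [ 0.0038 -0.0033 -1.    ] toolz [ 0.181  -0.9835  0.0039] F [ 0.1 -0.3 -1.5] M [-0.03  0.08 -0.02] op 0.0101
a in tool from grasp: x(down) 0.0015 y 0.0001 along 0.0656  tip beyond 0.1574
b in tool from grasp: x(down) 0.0020 y 0.0000 along 0.1876  tip beyond 0.0354
scene [(0.1, np.float64(1.58), np.float64(145.45)), (0.12, np.float64(1.62), np.float64(148.13)), (0.14, np.float64(1.5), np.float64(147.35))]
scene now [103, 90, 85, 116, 118, 112, 77, 77, 126, 151, 147, 132, 133, 133, 130, 131]
scene before [121, 67, 78, 114, 115, 111, 75, 73, 112, 129, 129, 128, 131, 131, 127, 129]
top [(0.1, np.float64(1.05), np.float64(157.81)), (0.12, np.float64(0.9), np.float64(168.21)), (0.14, np.float64(0.92), np.float64(170.1))]
top now [107, 105, 106, 124, 113, 116, 146, 167, 172, 172, 166, 140, 133, 131, 132, 131]
top before [84, 80, 100, 122, 112, 115, 130, 128, 128, 129, 129, 130, 132, 131, 130, 130]
```

```bash
python3 -c "
from plant import *
print(close_job())
s=read_state();print(s['t'],s['force'],s['opening'])"
```

```text
the job is handed in; nothing more can be done
None
the job is handed in; nothing more can be done
```

The thick rod is threaded through both clamps and still held in the gripper. I handed the job in at about 20.4 s, but no verdict came back, so success rests on my own checks.

**Last checks**
- **Sticking out:** by pose, the leading end is about 25 mm beyond the far face of clamp B. The scene and top images both show bright rod there that was not there before insertion.
- **Alignment:** the rod axis should lie within about 2 mm of both hole centres.
- **Grip and force:** the grip was set to 55 N and the opening read about 10 mm. The force on the wrist was under 2 N, mostly the rod's weight, so the rod is not pressed hard against the clamps.

**What failed or disagreed**
- **First grasp missed:** the fingers closed to 0.7 mm above the rod. The wrist image showed the fingertips about 40 mm short of the stated TCP. I gripped again with the reported TCP 39 mm lower (z ≈ -5 mm) and lifted the rod cleanly.
- **Rod sag:** the images show the leading end drooping about 0.5 to 1° in the grip. I raised the gripper about 1.5 mm to allow for it.
- **Camera offset:** the top and scene cameras placed the rod about 3 mm, and the top camera 0.4°, off from the wrist camera. I went by the wrist camera.
- **Pictures:** all 12 views were used before insertion, so the final checks were image measurements and state readings, not pictures I looked at.
- **Bystanders:** I did not check where the other bench items ended up. I felt no contact apart from about 3 N while gripping the rod.

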